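# Lay a slate under the votive holder on the dresser tray

### The job

Slide the top slate out of the recess of the bamboo box, over its open front edge, until a good part of it (some 50 mm) overhangs and it still lies flat, then pinch the overhanging end, lift it off and lay it gently flat on the floor of the bamboo tray, crosswise in the empty front half, about midway between the tray's left and right rims and square with the tray. Then stand the empty glass votive holder gently upright in the middle of that slate and let go. Leave the two lower slates in the box, and do not shift or tip anything else on the dresser.

Things in the scene. Friction and masses are not known exactly. Their poses are not given: they have to be found in the camera images.
- slate_box: Fixed bamboo box, 212 (x) x 83 (y) x 53 mm high, x = -77 to 135 mm, left or right on the dresser. Origin on its underside below the slate stack; -x is the open front, roughly towards the robot. The 67 mm wide recess in its top (floor z = 36 mm) lies between full-length side walls, 8 mm thick, to z = 53 mm. Lips at both ends of the stack, to z = 47 mm, lock the two lower slates.
- box_front (a point): Middle of the box's open front edge, on top of the front lip (box x = -77, z = 47 mm). The top slate slides out over it; nothing is below the overhang but the dresser, 47 mm down. Axes as the box.
- finger_well (a point): Middle of the finger well behind the slates, on its floor (box x = 102, z = 36 mm): 50 mm (x) by 67 mm (y), from the rear lip at x = 77 to a back wall at x = 127 mm, open at the top. A closed fingertip put in here can push the top slate's rear edge (x = 70 mm, z = 48 to 54 mm) towards the front.
- slate_top: The top slate: a dark grey rigid plate 140 (x) x 64 (y) x 6 mm (z), about 145 g, same as the two below. Origin at the centre of its underside; x along its length, as the box's x at the start. It starts within 2 mm of the box origin in x, and would topple off the front if pushed out by more than 77 mm.
- slate_mid: The middle slate, same size, resting in the recess at z = 42 to 48 mm. Origin at the centre of its underside. To stay in the box.
- slate_low: The lowest slate, same size, z = 36 to 42 mm. Origin at the centre of its underside. To stay in the box.
- tray: Fixed square bamboo tray, 240 x 240 x 20 mm high, walls 6 mm thick (inside 228 x 228), floor 6 mm thick, on the side where the box is not. Origin at the centre of its underside; -x is its front side, roughly towards the robot, y runs left-right. Two bottles stand in its back half (x above 20 mm); the front half is empty.
- votive: Empty votive holder: clear glass cup, rim 58 mm in diameter, straight wall tapering to 46 mm at the foot, 68 mm high, wall 4 mm, about 160 g, upright and open at the top. Origin at the centre of its underside, z up its axis. It stands on the dresser between box and tray, in one row (going away from the robot) with the jar and the clock, in any order.
- blue_bottle: Round blue bottle with a white twist cap, 68 mm in diameter, 150 mm high; stands in the back half of the tray. Origin at the centre of its underside. Leave alone.
- spray_bottle: Clear spray bottle, 58 mm in diameter, 173 mm high, with a white spray head reaching 38 mm along its x (away from the tray's front); stands in the back half of the tray, beside the blue bottle. Origin at the centre of its underside. Leave alone.
- cream_jar: White round cream jar, 58 mm in diameter, 60 mm high, metal lid. Origin at the centre of its underside. Leave alone.
- clock: Small black round-faced alarm clock, 64 mm wide, 38 mm deep, 72 mm high. Origin at the centre of its underside. Leave alone.
Not all that is in view belongs to the job. Leave any blue or yellow look-alike of the slate_top alone. What is shaped like the slate_box but purple is not meant.

How it is judged:
By the outcome, as a careful person would: the job done as asked, in the order asked, and still so for the second after the job is handed in, with the robot touching nothing.
It also fails if it takes over 69 s, if anything falls off the work surface, if the arm or the gripper's body presses on something with over 40 N, if the wrist force passes 120 N, or if a joint passes its speed limit or range.

### The arm

A 6-joint arm with a two-finger parallel gripper is mounted at the origin on the work surface. World frame = base frame: x ahead of the robot, y to its left, z up, the work surface at z = 0. Lengths are in m, angles in rad, forces in N, time in s.
With the tool pointing down it reaches from about 0.3 to 0.775 m from the base axis. Payload 14.6 kg.
Tool frame: the origin (TCP) lies at the very end of the fingers, on their centre line; the grasp point (between the pads) lies 19 mm behind it; y points along the fingers, z is the direction in which the jaws open and shut, and the axes are right-handed (so a half turn about y gives the same grasp; the last joint's range is limited). The gripper opens to 94 mm and grips with 3 to 60 N. Pads are 16 mm wide; open, the fingers measure 119 mm over their backs; the gripper's body (75 mm by 177 mm) begins 78 mm behind the grasp point.
Start: joints at [1.092, 0.3, 1.521, -0, 1.321, -0.067], TCP at [0.22, 0.504, 0.205] pointing down, gripper open.
Joint ranges: [-3.03, 3.03], [-0.79, 2.21], [0.23, 2.52], [-1.04, 4.18], [0, 3.07], [-2.55, 2.55]. Speed limits (rad/s): [2.22, 2.22, 2.57, 3.14, 3.14, 3.14].

### API

Orientations are given as [roll, pitch, yaw] about the fixed x, y, z axes, in that order (R = Rz(yaw) Ry(pitch) Rx(roll)).
In Python, from station import get_obs, camera, job gives the robot as it stands.
- The arm moves only by the tool step_arm, never from a script. Its argument "targets" is a list of rows, each a list of 6 numbers: the shift along the tool's x, y, z in mm, then the turn, a rotation vector about the tool's x, y, z in degrees. In form: [[dx, dy, dz, rx, ry, rz], ...]. A call has 1 to 12 rows; each row shifts and turns the commanded pose from where the row before left it, along the tool's axes as they then stand; what a row does not reach is not made up. A row lasts 1/8 s, in which the tool goes at most 62.5 mm and 10.7 degrees, less where a joint would pass 70% of its speed; a pose out of reach is approached as far as the arm can. A call is refused whole if a number of a shift passes 62.5 or a number of a turn 10.7, either way. A call with a gripper value outside its range is refused whole. "gripper" is the opening, from -1 (shut) to 1 (fully open), set as the call begins (left out, the last holds). The fingers move at their own pace and stop on an object; "squeeze" is the grip in N (left out, the last holds). Time passes only in rows, so rows that do not move let the fingers close. It gives the time, the measured TCP pose, the force and the opening at its end, in the units of the state.
- get_obs(): the state, without advancing time (a new reading comes with each control period).
- camera(name): name is "side" or "top"; returns a dict with "pixels" (480x640x3 uint8, red, green, blue), "intrinsics" (3x3 intrinsics, pixels), "R" (3x3) and "t" (3): a world point X has camera coordinates R X + t. Camera axes: x right, y down, z forward; pixel columns grow to the right and rows downward; lengths in m; the calibration is good to about 2 mm. A picture is of the moment at which its call begins. There is no depth.
- job.hand_in(): hands the job in, once; it reports no verdict.
The state is a dict: "time_s": time; "qpos": joint angles; "joint_vel": joint speeds; "tau": joint torques, N m; "ee_pos": TCP position; "eef_rot": TCP orientation; "force": force on the tool from outside, world axes, zero at the start; "moment": the same for the moment, N m; "grip_width": finger opening in m.
Only numpy, scipy, OpenCV 4.12 (cv2) and the standard library are available. Lean on these libraries where they do the work, as an engineer would, in place of code of your own. Each camera call takes 0.05 s, during which the arm holds its last target.

## Working session

There is one attempt and no reset: what is moved stays moved. The work goes in short steps, Python scripts to look and compute and a tool call to move; the robot and the scene stay as the last step left them, time stands still between calls to the robot, and variables do not carry over. Pictures are saved under pics/ and viewed, and the job is handed in when it is done.

Besides the shell and the picture viewer there is one more tool, called after "Call:" in YAML: its name, and indented under it one key for each argument. step_arm: Moves the arm, as the interface text tells. Its arguments: {"type":"object","properties":{"targets":{"type":"array","items":{"type":"array","items":{"type":"number"}}},"gripper":{"type":"number"},"squeeze":{"type":"number"}},"required":["targets"]}

```bash
mkdir -p pics; cat > h.py <<'E'
import numpy as np, cv2
from station import get_obs, camera, job
def snap(n,f):
    c=camera(n); p=np.array(c["pixels"]); cv2.imwrite(f"pics/{f}.png",p[:,:,::-1]); 
    np.savez(f"pics/{f}.npz",p=p,K=np.array(c["intrinsics"]),R=np.array(c["R"]),t=np.array(c["t"]))
    return load(f)
def load(f): return dict(np.load(f"pics/{f}.npz"))
def ray(c,u,z):
    u=np.asarray(u,float); d=c["R"].T@np.linalg.inv(c["K"])@np.array([u[0],u[1],1]); o=-c["R"].T@c["t"]
    return o+d*(z-o[2])/d[2]
def proj(c,X):
    q=c["K"]@(c["R"]@np.asarray(X,float)+c["t"]); return q[:2]/q[2]
def tri(ca,ua,cb,ub):
    A=[]
    for c,u in((ca,ua),(cb,ub)):
        P=c["K"]@np.c_[c["R"],c["t"]]; A+=[u[0]*P[2]-P[0],u[1]*P[2]-P[1]]
    X=np.linalg.svd(np.array(A))[2][-1]; return X[:3]/X[3]
E
python3 - <<'E'
from h import *
a=snap("top","t0");b=snap("side","s0")
for c in(a,b): print(-c["R"].T@c["t"],c["R"][2],c["K"][0,0])
o=get_obs();print({k:np.round(v,3).tolist() for k,v in o.items()})
E
```

```text
[0.27502765 0.0416798  0.98794824] [ 0.18370002  0.00592479 -0.9829645 ] 478.909763007064
[ 0.04002136 -0.75883503  0.79278018] [ 0.36274805  0.68922185 -0.62720578] 528.9958980319501
{'time_s': 0.1, 'qpos': [1.092, 0.3, 1.521, 0.0, 1.321, -0.067], 'joint_vel': [-0.001, -0.0, -0.002, -0.0, -0.002, -0.0], 'tau': [0.001, -53.264, -35.328, 0.071, 0.023, -0.0], 'ee_pos': [0.22, 0.504, 0.205], 'eef_rot': [-1.572, 0.0, -0.412], 'force': [0.2, 0.03, -0.207], 'moment': [-0.028, -0.018, 0.015], 'grip_width': 0.094}
```

View pics/t0.png

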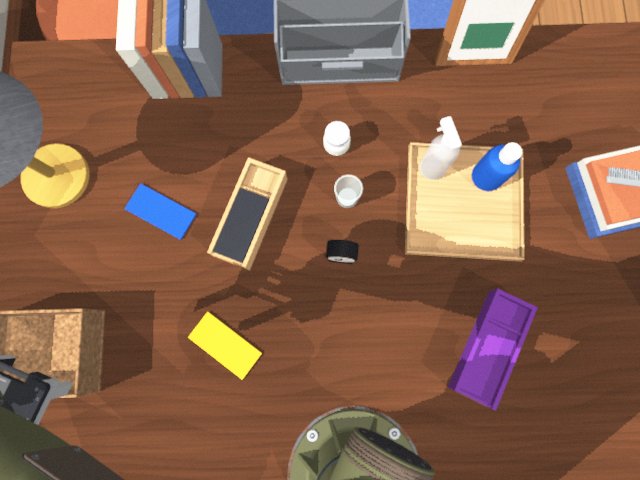

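View pics/s0.png

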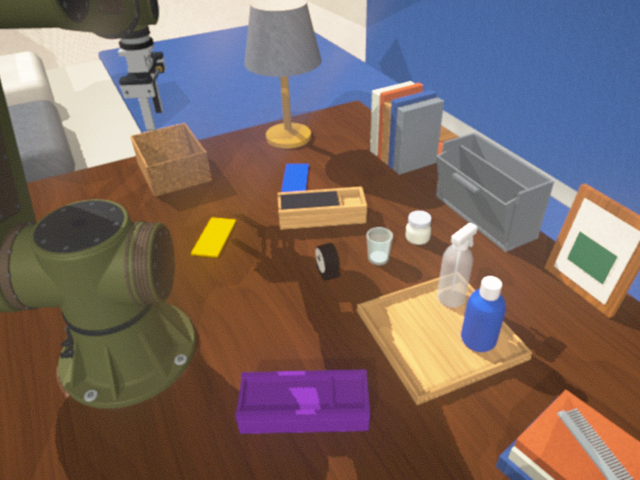

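Candidates for the top slate: the dark grey plate in the bamboo box at top (243,222), the blue plate at (160,211) and the yellow plate at (225,345). The purple box at (492,348) is excluded. The dark grey one in the bamboo box fits the description. The votive is the clear cup at top (348,191), the jar is at (337,138) and the clock at (342,251). The tray is at (465,200). I'll confirm with enlarged crops.

```bash
python3 - <<'E'
from h import *
a=load("t0")["p"][:,:,::-1];b=load("s0")["p"][:,:,::-1]
c1=cv2.resize(a[145:280,200:380],None,fx=4,fy=4,interpolation=cv2.INTER_CUBIC)
cv2.imwrite("pics/c1.png",c1)
cv2.imwrite("pics/c2.png",cv2.resize(a[125:270,395:535],None,fx=4,fy=4,interpolation=cv2.INTER_CUBIC))
cv2.imwrite("pics/c3.png",cv2.resize(b[175:290,265:440],None,fx=4,fy=4,interpolation=cv2.INTER_CUBIC))
E
```

```text
(no output)
```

View pics/c1.png

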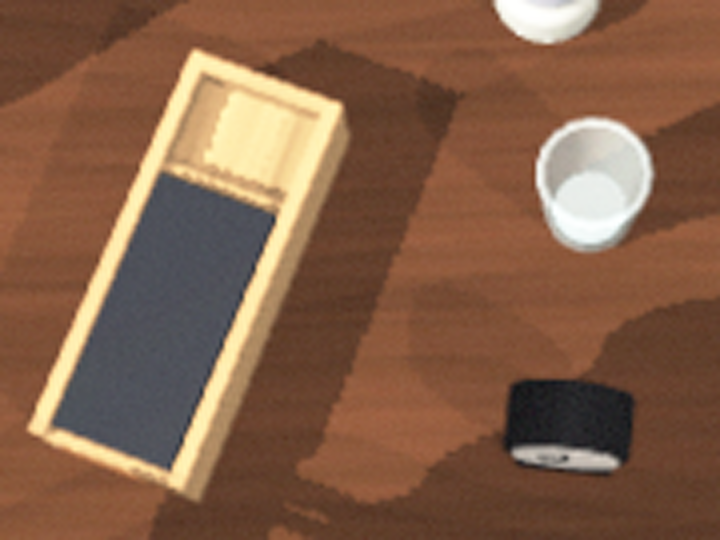

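View pics/c2.png

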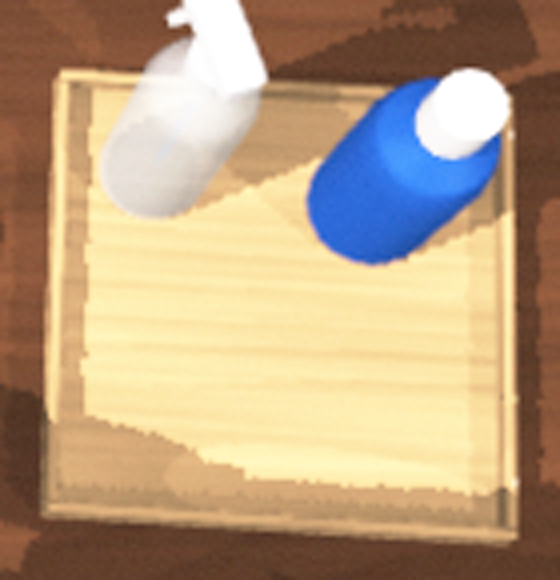

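View pics/c3.png

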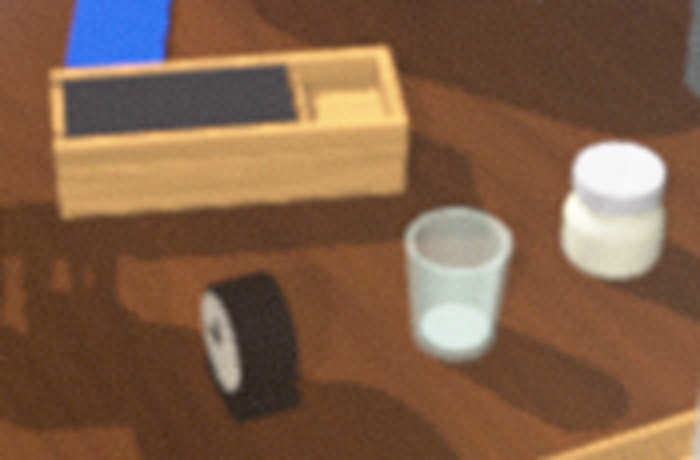

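```bash
python3 - <<'E'
from h import *
a=load("t0");b=load("s0")
def q(l,off,z,c=a):
    return np.array([ray(c,[(x+.5)/4-.5+off[0],(y+.5)/4-.5+off[1]],z) for x,y in l])*1e3
bx=q([(195,50),(344,103),(28,430)],(200,145),.053)
print("box",bx.round(1).tolist(),np.linalg.norm(bx[1]-bx[0]),np.linalg.norm(bx[2]-bx[0]))
# slate by mask
def mask(p): 
    hsv=cv2.cvtColor(p,cv2.COLOR_RGB2HSV); return hsv
for c,(x0,x1,y0,y1),n in((a,(205,285,160,275),'t'),(b,(275,345,185,215),'s')):
    p=c["p"].astype(int); m=((p[...,2]>p[...,0]-3)&(p.sum(2)<330)).astype(np.uint8)
    mm=np.zeros_like(m); mm[y0:y1,x0:x1]=m[y0:y1,x0:x1]
    k=max(cv2.findContours(mm,0,cv2.CHAIN_APPROX_NONE)[0],key=cv2.contourArea)[:,0]
    W=np.array([ray(c,u,.054)[:2] for u in k])*1e3
    r=cv2.minAreaRect(W.astype(np.float32));print(n,"slate",r, cv2.boxPoints(r).round(1).tolist())
tr=q([(60,72),(42,515),(516,542)],(395,125),.020)
print("tray",tr.round(1).tolist(),np.linalg.norm(tr[1]-tr[0]),np.linalg.norm(tr[2]-tr[1]),(tr[0]+tr[2])/2)
d=tr[1]-tr[2];print(np.degrees(np.arctan2(d[1],d[0]))-90, np.degrees(np.arctan2(*(tr[0]-tr[1])[[1,0]])))
d=bx[0]-bx[2];print("boxyaw",np.degrees(np.arctan2(d[1],d[0])), np.degrees(np.arctan2(*(bx[0]-bx[1])[[1,0]]))-90)
v=q([(595,172)],(200,145),.068); print("vot rim top",v)
v=q([(459,240)],(265,175),.068,b); print("vot rim side",v)
tb=np.array([( 595,172)]);print(tri(a,[(595.5)/4-.5+200,172.5/4-.5+145],b,[459.5/4-.5+265,240.5/4-.5+175]))
v=q([(597,108),(570,400)],(200,145),.0); 
E
```

```text
box [[632.3, 195.6, 53.0], [601.3, 119.3, 53.0], [436.5, 278.3, 53.0]] 82.35221418170444 212.52776000910166
t slate ((490.83221435546875, 210.01373291015625), (62.53645706176758, 137.5250244140625), 67.32810974121094) [[415.29998779296875, 207.6999969482422], [542.2000122070312, 154.6999969482422], [566.2999877929688, 212.39999389648438], [439.3999938964844, 265.3999938964844]]
s slate ((509.9095764160156, 202.98153686523438), (51.05807113647461, 73.98291015625), 16.999557495117188) [[474.70001220703125, 230.89999389648438], [496.29998779296875, 160.10000610351562], [545.0999755859375, 175.10000610351562], [523.5, 245.8000030517578]]
tray [[666.5, -143.6, 20.0], [427.6, -119.9, 20.0], [406.7, -359.4, 20.0]] 240.02072275055184 240.36080031266764 [ 536.58834477 -251.49788389   20.        ]
-4.998018882820887 -5.670725396418858
boxyaw -22.913283261588738 -22.07620259920199
vot rim top [[556.09947099  -6.76806004  68.        ]]
vot rim side [[554.95925931  -7.89770279  68.        ]]
[ 0.55610458 -0.00670633  0.06684214]
```

```bash
python3 - <<'E'
from h import *
a=load("t0");b=load("s0")
i1=cv2.resize(b["p"][0:140,80:220,::-1],None,fx=3.5,fy=3.5,interpolation=cv2.INTER_CUBIC)
i2=cv2.resize(a["p"][320:460,0:90,::-1],None,fx=3.5,fy=3.5,interpolation=cv2.INTER_CUBIC)
cv2.imwrite("pics/g.png",np.hstack([i1,i2]))
print(proj(b,[.22,.504,.205]),proj(b,[.22,.504,.302]),proj(a,[.22,.504,.205]))
def q(l,off,z,c=a):
    return np.array([ray(c,[(x+.5)/4-.5+off[0],(y+.5)/4-.5+off[1]],z) for x,y in l])*1e3
R=lambda d:np.array([[np.cos(d),-np.sin(d)],[np.sin(d),np.cos(d)]])
T=np.array([536.6,-251.5])
# bottle base front points, at floor z=.006
P=q([(375,263),(312,215),(150,217),(104,170)],(395,125),.006); print(P,[(R(np.radians(5.3))@(p[:2]-T)).round(1) for p in P])
C=q([(545,460)],(200,145),.03); print(C)
E
```

```text
[154.66109064 120.5786296 ] [145.36392861  82.75635239] [ 38.94525895 374.84806603]
[[ 559.78686009 -306.35324789    6.        ]
 [ 587.31260251 -275.34156701    6.        ]
 [ 588.89150864 -189.21125727    6.        ]
 [ 615.88549394 -166.45619643    6.        ]] [array([ 28.2, -52.5]), array([ 52.7, -19.1]), array([46.3, 66.9]), array([71.1, 92. ])]
[[417.38977689  22.10899442  30.        ]]
```

View pics/g.png

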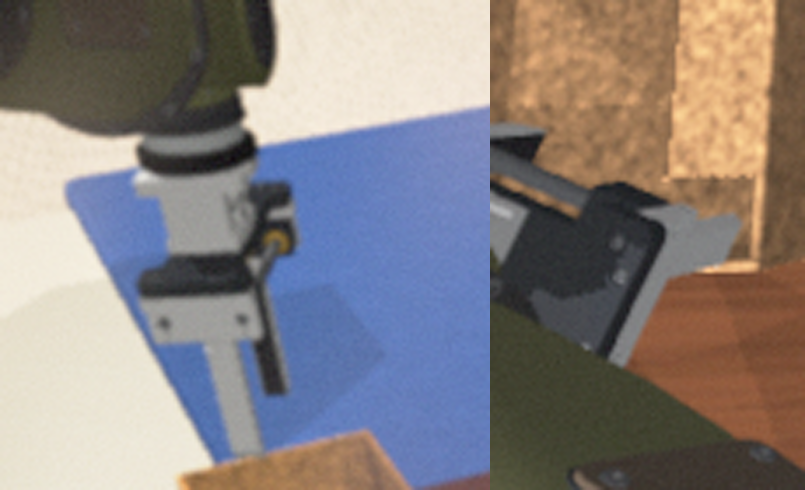

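```bash
cat >> h.py <<'E'
from scipy.spatial.transform import Rotation as Ro
O=np.array([491.6,209.7]); BY=-22.7; T=np.array([536.6,-251.5]); TY=-5.3; V=np.array([555.5,-7.2])
def fr(p,o,y):
    y=np.radians(y);d=np.asarray(p)-o;return np.array([d[0]*np.cos(y)+d[1]*np.sin(y),-d[0]*np.sin(y)+d[1]*np.cos(y)])
def wr(p,o,y):
    y=np.radians(y);return o+np.array([p[0]*np.cos(y)-p[1]*np.sin(y),p[0]*np.sin(y)+p[1]*np.cos(y)])
def st(target=None,yaw=None):
    """yaw = wanted world yaw of tool x (deg); target world mm"""
    o=get_obs();p=np.array(o["ee_pos"])*1e3;R=Ro.from_euler("xyz",o["eef_rot"]).as_matrix()
    print("t",o["time_s"],"tcp",p.round(1),"yaw",np.degrees(o["eef_rot"]).round(2),"F",np.round(o["force"],1),"w",round(o["grip_width"]*1e3,1),"q",np.round(o["qpos"],2))
    print("box",fr(p[:2],O,BY).round(1),"tray",fr(p[:2],T,TY).round(1))
    if yaw is not None: 
        G=Ro.from_euler("xyz",[-90,0,yaw],degrees=True).as_matrix(); print("turn tool",np.degrees(Ro.from_matrix(R.T@G).as_rotvec()).round(2))
    if target is not None: print("shift tool",(R.T@(np.asarray(target)-p)).round(1))
E
python3 -c "
from h import *
st([*wr((97,0),O,BY),120],BY)"
```

```text
t 0.1 tcp [220.  503.8 204.9] yaw [-90.06   0.   -23.59] F [ 0.2  0.  -0.2] w 94.1 q [ 1.09  0.3   1.52  0.    1.32 -0.07]
box [-364.   166.5] tray [-385.   722.9]
turn tool [ 0.06 -0.89 -0.  ]
shift tool [ 463.6   85.1 -159.3]
```

Call:
step_arm:
  targets:
    - [38.4,0,-13.9,0,-0.9,0]
    - [38.4,0,-13.9,0,0,0]
    - [38.4,0,-13.9,0,0,0]
    - [38.4,0,-13.9,0,0,0]
    - [38.4,0,-13.9,0,0,0]
    - [38.4,0,-13.9,0,0,0]
    - [38.4,5,-13.9,0,0,0]
    - [38.4,10,-13.9,0,0,0]
    - [38.4,15,-13.9,0,0,0]
    - [38.4,20,-13.9,0,0,0]
    - [38.4,20,-13.9,0,0,0]
    - [38.4,15,-13.9,0,0,0]
  gripper: -1
  squeeze: 20

```text
time_s: 1.6
ee_pos: [0.581, 0.1708, 0.1192]
eef_rot: [-1.572, 0.001, -0.396]
force: [-0.3, 1.0, 0.1]
grip_width: 0.0007
```

Call:
step_arm:
  targets:
    - [0,0,0,0,0,0]

```text
time_s: 1.72
ee_pos: [0.581, 0.1698, 0.1185]
eef_rot: [-1.573, 0.002, -0.399]
force: [-0.5, 1.0, 0.1]
grip_width: 0.0007
```

```bash
python3 -c "
from h import *
st([*wr((95,0),O,BY),51],BY)
a=snap('top','t1');b=snap('side','s1')
cv2.imwrite('pics/c4.png',np.hstack([cv2.resize(a['p'][130:280,190:330,::-1],(400,429)),cv2.resize(b['p'][120:240,240:380,::-1],(400,429))]))
"
```

```text
t 1.725 tcp [581.  169.8 118.5] yaw [-90.11   0.13 -22.85] F [-0.5  1.   0.1] w 0.7 q [ 0.22  0.5   1.45 -0.    1.19 -0.95]
box [97.9 -2.3] tray [  5.3 423.6]
turn tool [ 0.11 -0.15 -0.13]
shift tool [-2.7 67.5  2.4]
```

View pics/c4.png

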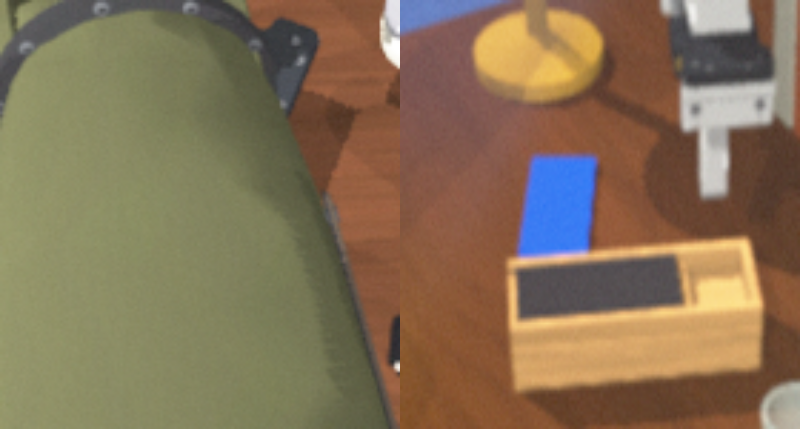

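The side view shows the closed finger above the well at about (355,170), with the slate undisturbed. The arm hides the slate from the top camera.

Call:
step_arm:
  targets:
    - [-0.5,20,2.4,0,-0.1,0]
    - [0,20,0,0,0,0]
    - [0,15,0,0,0,0]
    - [0,9,0,0,0,0]
    - [0,3,0,0,0,0]
    - [0,0,0,0,0,0]

```text
time_s: 2.58
ee_pos: [0.5811, 0.1744, 0.0538]
eef_rot: [-1.571, -0.0, -0.394]
force: [-0.0, 0.2, 0.2]
grip_width: 0.0005
```

```bash
python3 -c "
from h import *
st([*wr((97,0),O,BY),51],BY)"
```

```text
t 2.575 tcp [581.1 174.4  53.8] yaw [-8.999e+01 -2.000e-02 -2.259e+01] F [-0.   0.2  0.2] w 0.5 q [ 0.23  0.58  1.49 -0.    1.07 -0.95]
box [96.2  1.9] tray [  5.  428.2]
turn tool [-0.01  0.11  0.02]
shift tool [ 0.8  2.8 -1.9]
```

Call:
step_arm:
  targets:
    - [0,0,0,0,0,0]
    - [0,0,0,0,0,0]

```text
time_s: 2.82
ee_pos: [0.5811, 0.1743, 0.0538]
eef_rot: [-1.57, -0.0, -0.394]
force: [-0.0, 0.2, -0.1]
grip_width: 0.0003
```

```bash
python3 -c "
from h import *
st([*wr((97,0),O,BY),51],BY)"
```

```text
t 2.825 tcp [581.1 174.3  53.8] yaw [-8.998e+01 -3.000e-02 -2.260e+01] F [-0.   0.2 -0.1] w 0.3 q [ 0.23  0.58  1.49 -0.    1.07 -0.95]
box [96.3  1.9] tray [  5.  428.1]
turn tool [-0.02  0.1   0.03]
shift tool [ 0.7  2.8 -1.9]
```

Call:
step_arm:
  targets:
    - [0,2.8,-1.9,0,0.1,0]
    - [-6,0,0,0,0,0]
    - [-4,0,0,0,0,0]
    - [-3,0,0,0,0,0]
    - [-4,0,0,0,0,0]
    - [-4,0,0,0,0,0]
    - [-4,0,0,0,0,0]
    - [-4,0,0,0,0,0]

```text
time_s: 3.82
ee_pos: [0.5533, 0.1838, 0.0507]
eef_rot: [-1.571, -0.0, -0.396]
force: [1.2, -0.5, -0.0]
grip_width: 0.0003
```

```bash
python3 -c "
from h import *
st([*wr((20,0),O,BY),51],BY)
b=snap('side','s2')
cv2.imwrite('pics/c5.png',cv2.resize(b['p'][120:260,240:400,::-1],None,fx=4,fy=4))
"
```

```text
t 3.825 tcp [553.3 183.8  50.7] yaw [-9.000e+01 -1.000e-02 -2.269e+01] F [ 1.2 -0.5 -0. ] w 0.3 q [ 0.26  0.54  1.57 -0.    1.03 -0.92]
box [66.9 -0.1] tray [-23.6 435. ]
turn tool [-0.    0.01  0.01]
shift tool [-46.9  -0.3   0.1]
```

View pics/c5.png

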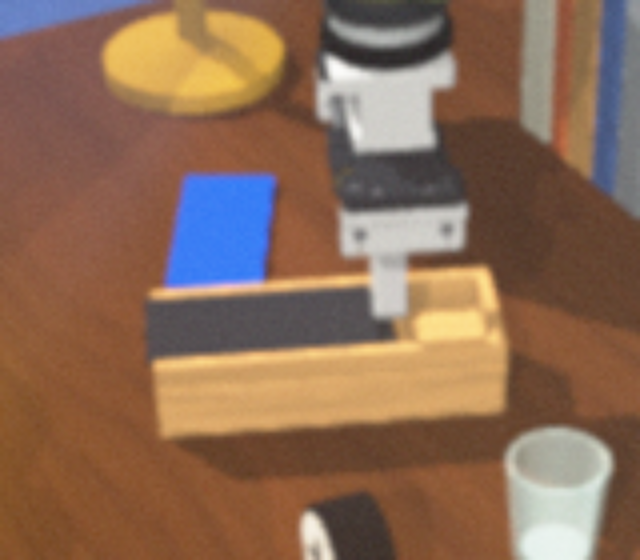

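The slate slides under light force (1.3 N) and already reaches the front edge, so I'll push on.

Call:
step_arm:
  targets:
    - [-5,0,0,0,0,0]
    - [-5,0,0,0,0,0]
    - [-5,0,0,0,0,0]
    - [-5,0,0,0,0,0]
    - [-5,0,0,0,0,0]
    - [-5,0,0,0,0,0]
    - [-5,0,0,0,0,0]
    - [-4,0,0,0,0,0]
    - [-2,0,0,0,0,0]
    - [0,0,0,0,0,0]

```text
time_s: 5.12
ee_pos: [0.5154, 0.1996, 0.0506]
eef_rot: [-1.571, 0.0, -0.396]
force: [-0.4, 0.2, -0.1]
grip_width: 0.0004
```

```bash
python3 -c "
from h import *
st([*wr((20,0),O,BY),51],BY)
b=snap('side','s3')
cv2.imwrite('pics/c6.png',cv2.resize(b['p'][120:260,220:400,::-1],None,fx=4,fy=4))
"
```

```text
t 5.125 tcp [515.4 199.6  50.6] yaw [-9.001e+01  2.000e-02 -2.269e+01] F [-0.4  0.2 -0.1] w 0.4 q [ 0.3   0.48  1.66  0.    1.   -0.87]
box [25.9 -0.1] tray [-62.8 447.2]
turn tool [ 0.01  0.01 -0.02]
shift tool [-5.9 -0.4  0.1]
```

View pics/c6.png

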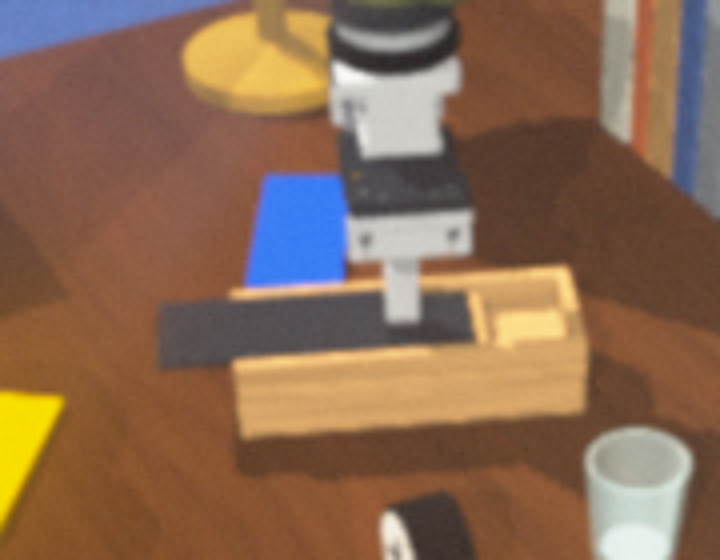

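```bash
python3 -c "
from h import *
c=load('s3')
for x,y in((160,302),(161,367)):
  p=ray(c,[(x+.5)/4-.5+220,(y+.5)/4-.5+120],.054)*1e3; print(p,fr(p[:2],O,BY))"
```

```text
[392.1076218  285.50942715  54.        ] [-121.0408245    31.54237417]
[366.29957619 221.63045464  54.        ] [-120.19844812  -37.34789183]
```

Its front edge is at box x of about -121 mm, which gives a 44 mm overhang. I'll push another 7 mm, then back off, lift and fly to the overhang with the gripper open.

Call:
step_arm:
  targets:
    - [-3,0,0,0,0,0]
    - [-2,0,0,0,0,0]
    - [-2,0,0,0,0,0]
    - [0,0,0,0,0,0]
    - [4,0,0,0,0,0]
    - [2,-10,0,0,0,0]
    - [0,-20,0,0,0,0]
    - [0,-35,0,0,0,0]
    - [0,0,0,0,0,0]

```text
time_s: 6.3
ee_pos: [0.5161, 0.2003, 0.1187]
eef_rot: [-1.568, -0.004, -0.396]
force: [-0.6, -0.5, -0.9]
grip_width: 0.0004
```

Call:
step_arm:
  targets:
    - [-20,0,0,0,0,0]
    - [-40,0,0,0,0,0]
    - [-40,0,0,0,0,0]
    - [-20,0,0,0,0,0]
    - [0,0,0,0,0,0]
    - [0,0,0,0,0,0]
  gripper: 1

```text
time_s: 7.05
ee_pos: [0.4049, 0.246, 0.1157]
eef_rot: [-1.571, -0.0, -0.396]
force: [0.6, 0.6, -0.3]
grip_width: 0.0569
```

```bash
python3 -c "
from h import *
st([*wr((-100,0),O,BY),49],BY)
a=snap('top','t4');b=snap('side','s4')
cv2.imwrite('pics/c7.png',np.hstack([cv2.resize(a['p'][150:300,180:320,::-1],(400,429)),cv2.resize(b['p'][120:240,220:350,::-1],(400,369)) if 0 else cv2.resize(b['p'][110:250,220:350,::-1],(400,429))]))
"
```

```text
t 7.05 tcp [404.9 246.  115.7] yaw [-8.999e+01 -2.000e-02 -2.271e+01] F [ 0.6  0.6 -0.3] w 56.9 q [ 0.47  0.23  1.83 -0.    1.08 -0.71]
box [-94.   0.] tray [-177.1  483.2]
turn tool [-0.01 -0.01  0.02]
shift tool [-6.  66.7 -0. ]
```

View pics/c7.png

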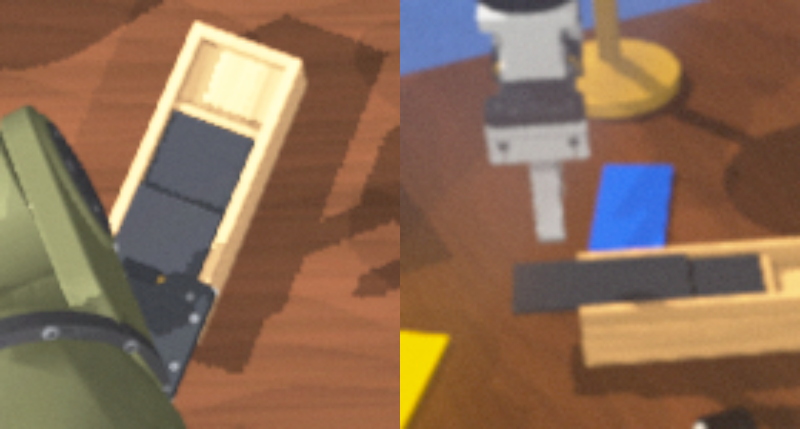

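```bash
python3 -c "
from h import *
c=load('s4');a=load('t4')
for x,y in((114,263),(117,312)):
  p=ray(c,[x/3.077-.3+220,y/3.064-.3+110],.054)*1e3; print(p,fr(p[:2],O,BY))
for x,y in((145,183),(222,211)):
  p=ray(a,[x/2.857-.3+180,y/2.86-.3+150],.054)*1e3; print(p,fr(p[:2],O,BY))
st([*wr((-98,0),O,BY),49],BY)
"
```

```text
[385.21357149 287.3965916   54.        ] [-128.12911667   30.62289959]
[361.60718326 223.60633899  54.        ] [-125.28986504  -37.33588603]
[513.29909263 231.38808523  54.        ] [11.64867632 28.38189567]
[491.48516654 177.18376598  54.        ] [ 12.44227295 -30.04177934]
t 7.15 tcp [404.8 245.9 115.5] yaw [-90.01  -0.   -22.74] F [-0.3  1.2 -0.1] w 65.3 q [ 0.47  0.23  1.83 -0.    1.08 -0.71]
box [-94.1  -0.1] tray [-177.2  483.1]
turn tool [ 0.01 -0.04  0.  ]
shift tool [-3.9 66.5  0.1]
```

Call:
step_arm:
  targets:
    - [-1,0,-1,0,0,0]
    - [-1,0,0,0,0,0]
    - [-1,0,0,0,0,0]
    - [0,15,0,0,0,0]
    - [0,18,0,0,0,0]
    - [0,15,0,0,0,0]
    - [0,8,0,0,0,0]
    - [0,0,0,0,0,0]
    - [0,0,0,0,0,0]

```text
time_s: 8.28
ee_pos: [0.4011, 0.2466, 0.06]
eef_rot: [-1.57, -0.0, -0.396]
force: [0.3, -0.6, -0.0]
grip_width: 0.0935
```

```bash
python3 -c "
from h import *
st([*wr((-97,-1),O,BY),48.5],BY)
b=snap('side','s5')
cv2.imwrite('pics/c8.png',cv2.resize(b['p'][130:250,230:370,::-1],None,fx=5,fy=5))
"
```

```text
t 8.275 tcp [401.1 246.6  60. ] yaw [-8.997e+01 -2.000e-02 -2.269e+01] F [ 0.3 -0.6 -0. ] w 93.5 q [ 0.47  0.31  1.88 -0.    0.95 -0.7 ]
box [-97.7  -0.9] tray [-180.9  483.4]
turn tool [-0.03  0.01  0.02]
shift tool [ 0.7 11.5 -0.1]
```

View pics/c8.png

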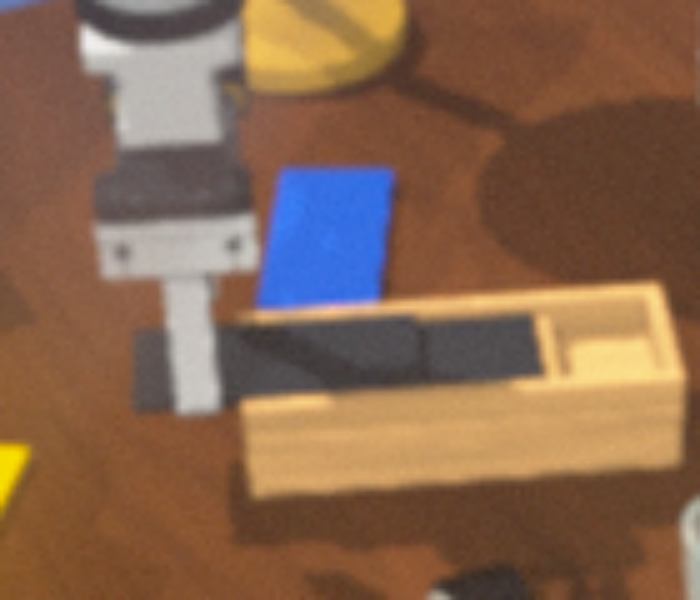

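Call:
step_arm:
  targets:
    - [0,6,0,0,0,0]
    - [0,5.5,0,0,0,0]
    - [0,0,0,0,0,0]
    - [0,0,0,0,0,0]

```text
time_s: 8.82
ee_pos: [0.4009, 0.2465, 0.0482]
eef_rot: [-1.571, 0.0, -0.396]
force: [0.5, 0.5, 0.3]
grip_width: 0.094
```

Call:
step_arm:
  targets:
    - [0,0,0,0,0,0]
    - [0,0,0,0,0,0]
    - [0,0,0,0,0,0]
    - [0,0,0,0,0,0]
    - [0,0,0,0,0,0]
  gripper: -1
  squeeze: 50

```text
time_s: 9.45
ee_pos: [0.4008, 0.2465, 0.0482]
eef_rot: [-1.571, -0.0, -0.396]
force: [-0.9, -1.0, 0.8]
grip_width: 0.0631
```

```bash
python3 -c "
from h import *
st([*wr((-97,-1),O,BY),48.5],BY)"
```

```text
t 9.45 tcp [400.8 246.5  48.2] yaw [-90.    -0.   -22.69] F [-0.9 -1.   0.8] w 63.1 q [ 0.47  0.33  1.89  0.    0.92 -0.7 ]
box [-97.9  -1.1] tray [-181.2  483.3]
turn tool [-0.    0.01  0.  ]
shift tool [ 0.9 -0.3  0.1]
```

Call:
step_arm:
  targets:
    - [0,0,0,0,0,0]
    - [0,-3,0,0,0,0]
    - [0,-4,0,0,0,0]
    - [0,-5,0,0,0,0]
    - [0,-5,0,0,0,0]
    - [0,0,0,0,0,0]

```text
time_s: 10.2
ee_pos: [0.4011, 0.2466, 0.0656]
eef_rot: [-1.57, -0.001, -0.396]
force: [0.0, 0.4, -1.3]
grip_width: 0.0633
```

```bash
python3 -c "
from h import *
st()
b=snap('side','s6')
cv2.imwrite('pics/c9.png',cv2.resize(b['p'][130:250,230:370,::-1],None,fx=5,fy=5))
"
```

```text
t 10.2 tcp [401.1 246.6  65.6] yaw [-8.996e+01 -3.000e-02 -2.269e+01] F [ 0.   0.4 -1.3] w 63.3 q [ 0.47  0.3   1.88  0.    0.96 -0.7 ]
box [-97.8  -0.9] tray [-181.   483.4]
```

View pics/c9.png

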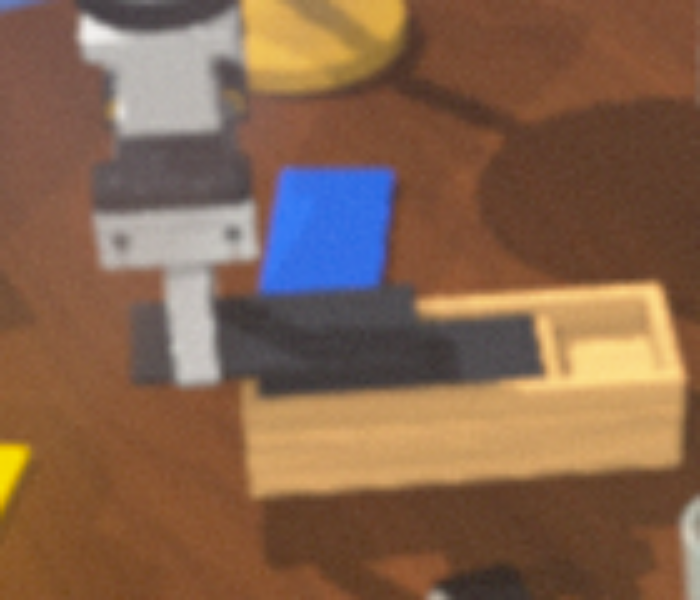

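The slate came up level and the weight reads about 1.3 N. The two lower slates stayed in the box. I'll plan the carry.

```bash
python3 -c "
from h import *
tgt=wr((-57,40),T,TY);print('tgt',tgt)
# straight world path from current, yaw changes; rows in tool frame (shift in frame before turn)
n=20;p0=np.array([401.1,246.6]);D=tgt-p0
s=(1-np.cos(np.pi*np.arange(n+1)/n))/2
yaw=-22.7;dy=np.minimum(1,np.arange(n+1)/16)*-72.6-22.7
for i in range(n):
    d=D*(s[i+1]-s[i]);y=np.radians(dy[i]);print(i,np.round([d@[np.cos(y),np.sin(y)],d@[-np.sin(y),np.cos(y)]],1),round(dy[i]-dy[i+1],2))
"
```

```text
tgt [ 483.5385157  -206.40588859]
0 [ 1.5 -2.4] 4.54
1 [ 5.1 -6.7] 4.54
2 [  9.3 -10.3] 4.54
3 [ 13.7 -13. ] 4.54
4 [ 18.3 -14.7] 4.54
5 [ 22.7 -15.5] 4.54
6 [ 26.7 -15.3] 4.54
7 [ 30.2 -14.2] 4.54
8 [ 32.9 -12.4] 4.54
9 [ 34.6 -10. ] 4.54
10 [35.3 -7.2] 4.54
11 [34.9 -4.3] 4.54
12 [33.3 -1.5] 4.54
13 [30.8  1.1] 4.54
14 [27.3  3.1] 4.54
15 [23.   4.5] 4.54
16 [18.2  5.1] 0.0
17 [13.3  3.7] 0.0
18 [8.1 2.3] 0.0
19 [2.7 0.8] 0.0
```

Call:
step_arm:
  targets:
    - [0,-10,0,0,0,0]
    - [0,-20,0,0,0,0]
    - [0,-20,0,0,0,0]
    - [0,-20,0,0,0,0]
    - [0,-10,0,0,0,0]

```text
time_s: 10.88
ee_pos: [0.4011, 0.2466, 0.1465]
eef_rot: [-1.57, -0.001, -0.396]
force: [0.3, 0.1, -1.2]
grip_width: 0.0627
```

Call:
step_arm:
  targets:
    - [1.5,0,-2.4,0,4.5,0]
    - [5.1,0,-6.7,0,4.5,0]
    - [9.3,0,-10.3,0,4.5,0]
    - [13.7,0,-13,0,4.5,0]
    - [18.3,0,-14.7,0,4.5,0]
    - [22.7,0,-15.5,0,4.5,0]
    - [26.7,0,-15.3,0,4.6,0]
    - [30.2,0,-14.2,0,4.6,0]
    - [32.9,0,-12.4,0,4.6,0]
    - [34.6,0,-10,0,4.6,0]

```text
time_s: 12.12
ee_pos: [0.4425, 0.0189, 0.1451]
eef_rot: [-1.571, 0.0, -1.191]
force: [0.4, -0.0, -1.7]
grip_width: 0.0632
```

Call:
step_arm:
  targets:
    - [35.3,0,-7.2,0,4.5,0]
    - [34.9,0,-4.3,0,4.5,0]
    - [33.3,0,-1.5,0,4.5,0]
    - [30.8,0,1.1,0,4.5,0]
    - [27.3,0,3.1,0,4.6,0]
    - [23,0,4.5,0,4.6,0]
    - [18.2,0,5.1,0,0,0]
    - [13.3,0,3.7,0,0,0]
    - [8.1,0,2.3,0,0,0]
    - [2.7,0,0.8,0,0,0]
    - [0,0,0,0,0,0]
    - [0,0,0,0,0,0]

```text
time_s: 13.62
ee_pos: [0.484, -0.2061, 0.1452]
eef_rot: [-1.571, 0.0, -1.663]
force: [-0.3, -0.1, -1.7]
grip_width: 0.0634
```

```bash
python3 -c "
from h import *
st([*wr((-57,40),T,TY),40],-95.3)
a=snap('top','t7');b=snap('side','s7')
cv2.imwrite('pics/c10.png',np.hstack([cv2.resize(a['p'][120:280,380:540,::-1],(400,400)),cv2.resize(b['p'][200:420,340:560,::-1],(400,400))]))
"
```

```text
t 13.625 tcp [ 484.  -206.1  145.2] yaw [-90.     0.   -95.26] F [-0.3 -0.1 -1.7] w 63.4 q [-0.47  0.31  1.66  0.    1.18 -0.38]
box [ 153.5 -386.5] tray [-56.5  40.3]
turn tool [-0.    0.04 -0.  ]
shift tool [  0.3 105.2  -0.5]
```

View pics/c10.png

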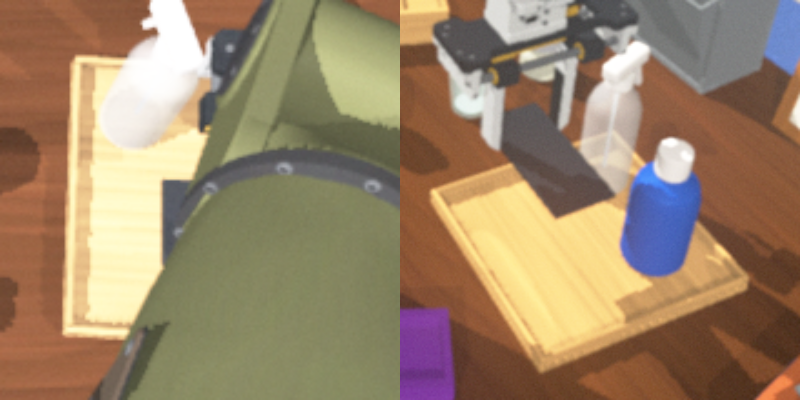

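Call:
step_arm:
  targets:
    - [0,10,-1.5,0,0,0]
    - [0,20,0,0,0,0]
    - [0,25,0,0,0,0]
    - [0,25,0,0,0,0]
    - [0,20,0,0,0,0]
    - [0,15,0,0,0,0]
    - [0,10,0,0,0,0]
    - [0,4,0,0,0,0]
    - [0,0,0,0,0,0]

```text
time_s: 14.85
ee_pos: [0.4827, -0.2064, 0.0163]
eef_rot: [-1.57, -0.0, -1.663]
force: [0.0, 0.1, -1.8]
grip_width: 0.0631
```

```bash
python3 -c "
from h import *
st([*wr((-58,40),T,TY),6.7],-95.3)
b=snap('side','s8')
cv2.imwrite('pics/c11.png',cv2.resize(b['p'][230:410,350:540,::-1],None,fx=4,fy=4))
"
```

```text
t 14.85 tcp [ 482.7 -206.4   16.3] yaw [-8.998e+01 -1.000e-02 -9.530e+01] F [ 0.   0.1 -1.8] w 63.1 q [-0.47  0.49  1.75 -0.    0.9  -0.38]
box [ 152.3 -387.3] tray [-57.9  39.9]
turn tool [-0.02  0.    0.01]
shift tool [-0.1  9.6 -0.1]
```

View pics/c11.png

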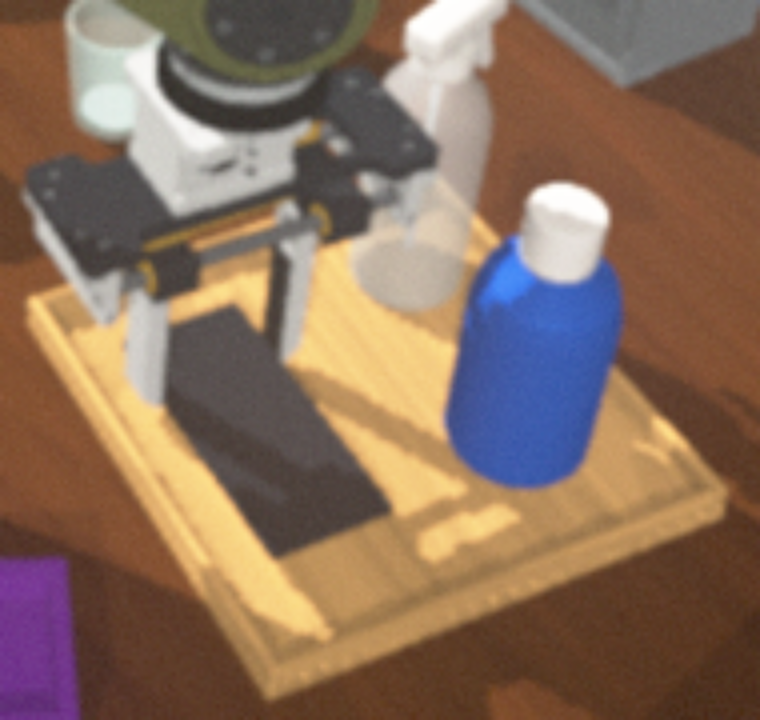

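Call:
step_arm:
  targets:
    - [0,3,0,0,0,0]
    - [0,3,0,0,0,0]
    - [0,2,0,0,0,0]
    - [0,0,0,0,0,0]
    - [0,0,0,0,0,0]

```text
time_s: 15.52
ee_pos: [0.4826, -0.2064, 0.0082]
eef_rot: [-1.571, -0.0, -1.663]
force: [0.8, 0.6, -2.0]
grip_width: 0.0632
```

```bash
python3 -c "
from h import *
st([*wr((-58,40),T,TY),6.7],-95.3)"
```

```text
t 15.525 tcp [ 482.6 -206.4    8.2] yaw [-90.   -0.  -95.3] F [ 0.8  0.6 -2. ] w 63.2 q [-0.47  0.5   1.76 -0.    0.89 -0.38]
box [ 152.2 -387.3] tray [-58.  40.]
turn tool [-0.  0.  0.]
shift tool [-0.   1.5 -0. ]
```

Call:
step_arm:
  targets:
    - [0,0.7,0,0,0,0]
    - [0,0.7,0,0,0,0]
    - [0,0,0,0,0,0]
    - [0,0,0,0,0,0]

```text
time_s: 16.02
ee_pos: [0.4826, -0.2063, 0.0068]
eef_rot: [-1.571, -0.0, -1.663]
force: [-0.3, -0.1, -0.5]
grip_width: 0.0633
```

```bash
python3 -c "
from h import *
st([*wr((-58,40),T,TY),6.7],-95.3)"
```

```text
t 16.025 tcp [ 482.6 -206.3    6.8] yaw [-90.    -0.   -95.29] F [-0.3 -0.1 -0.5] w 63.3 q [-0.47  0.5   1.76  0.    0.88 -0.38]
box [ 152.2 -387.3] tray [-58.  40.]
turn tool [-0.    0.01  0.  ]
shift tool [ 0.   0.1 -0. ]
```

Call:
step_arm:
  targets:
    - [0,0,0,0,0,0]
    - [0,0,0,0,0,0]
    - [0,0,0,0,0,0]
    - [0,0,0,0,0,0]
  gripper: 0.53
  squeeze: 10

```text
time_s: 16.52
ee_pos: [0.4826, -0.2063, 0.0068]
eef_rot: [-1.571, -0.0, -1.663]
force: [0.1, -0.5, -0.3]
grip_width: 0.072
```

Call:
step_arm:
  targets:
    - [0,-5,0,0,0,0]
    - [0,-15,0,0,0,0]
    - [0,-30,0,0,0,0]
    - [0,-40,0,0,0,0]
    - [0,-40,0,0,0,0]
    - [0,0,0,0,0,0]

```text
time_s: 17.27
ee_pos: [0.4838, -0.2069, 0.1406]
eef_rot: [-1.565, -0.002, -1.663]
force: [-0.1, 0.5, -0.6]
grip_width: 0.0718
```

```bash
python3 -c "
from h import *
print(wr((0,0),V,0))
st([*V,140],-5)
tgt=V;n=16
o=get_obs();p0=np.array(o['ee_pos'])[:2]*1e3;D=tgt-p0
s=(1-np.cos(np.pi*np.arange(n+1)/n))/2
dy=-95.3+90.3*np.minimum(1,np.arange(n+1)/n)
for i in range(n):
    d=D*(s[i+1]-s[i]);y=np.radians(dy[i]);print(i,np.round([d@[np.cos(y),np.sin(y)],d@[-np.sin(y),np.cos(y)]],1),round(dy[i]-dy[i+1],2))
b=snap('side','s9')
cv2.imwrite('pics/c12.png',cv2.resize(b['p'][230:410,350:540,::-1],None,fx=4,fy=4))
"
```

```text
[555.5  -7.2]
t 17.275 tcp [ 483.8 -206.9  140.6] yaw [-89.67  -0.13 -95.3 ] F [-0.1  0.5 -0.6] w 71.8 q [-0.47  0.31  1.67  0.    1.16 -0.38]
box [ 153.6 -387.4] tray [-56.7  39.5]
turn tool [ -0.16 -90.29   0.37]
shift tool [-205.5    0.5   53. ]
0 [-2.   0.5] -5.64
1 [-5.7  2.1] -5.64
2 [-8.8  4.3] -5.64
3 [-11.3   6.9] -5.64
4 [-12.8   9.7] -5.64
5 [-13.5  12.4] -5.64
6 [-13.2  14.9] -5.64
7 [-12.2  16.7] -5.64
8 [-10.5  17.9] -5.64
9 [-8.3 18.1] -5.64
10 [-6.  17.3] -5.64
11 [-3.7 15.6] -5.64
12 [-1.8 13.1] -5.64
13 [-0.4  9.8] -5.64
14 [0.4 6. ] -5.64
15 [0.3 2. ] -5.64
```

View pics/c12.png

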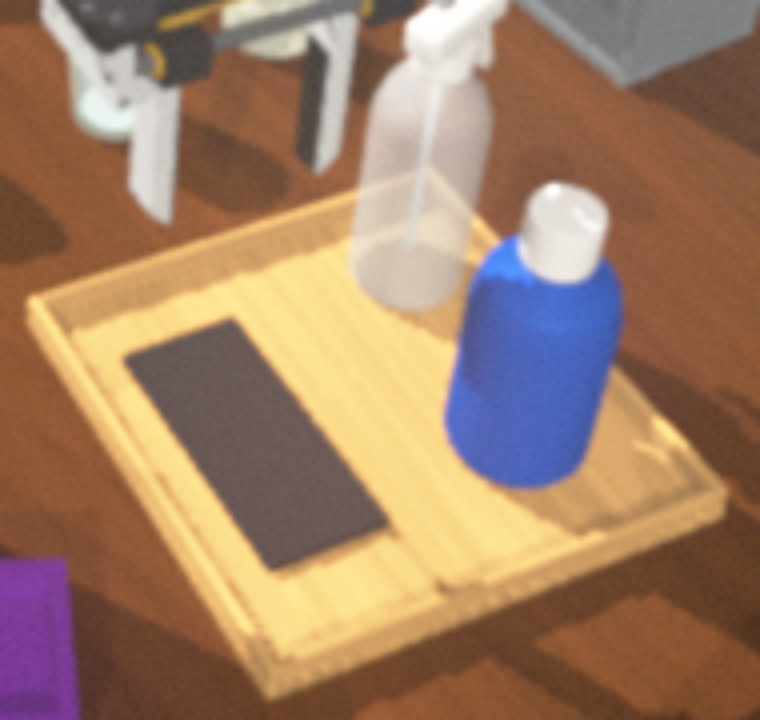

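The slate lies flat and square in the tray's front half. I'll go to the votive with the gripper opening on the way.

Call:
step_arm:
  targets:
    - [-2,0,0.5,0,-5.6,0]
    - [-5.7,0,2.1,0,-5.6,0]
    - [-8.8,0,4.3,0,-5.6,0]
    - [-11.3,0,6.9,0,-5.6,0]
    - [-12.8,0,9.7,0,-5.7,0]
    - [-13.5,0,12.4,0,-5.7,0]
    - [-13.2,0,14.9,0,-5.7,0]
    - [-12.2,0,16.7,0,-5.7,0]
    - [-10.5,0,17.9,0,-5.6,0]
    - [-8.3,0,18.1,0,-5.6,0]
  gripper: 1

```text
time_s: 18.58
ee_pos: [0.532, -0.0675, 0.1358]
eef_rot: [-1.572, 0.002, -0.676]
force: [0.2, -0.3, -0.0]
grip_width: 0.0938
```

Call:
step_arm:
  targets:
    - [-6,0,17.3,0,-5.6,0]
    - [-3.7,0,15.6,0,-5.6,0]
    - [-1.8,0,13.1,0,-5.7,0]
    - [-0.4,0,9.8,0,-5.7,0]
    - [0.4,0,6,0,-5.7,0]
    - [0.3,0,2,0,-5.7,0]
    - [0,0,0,0,0,0]
    - [0,0,0,0,0,0]

```text
time_s: 19.58
ee_pos: [0.5543, -0.0068, 0.1363]
eef_rot: [-1.571, 0.001, -0.088]
force: [0.5, -0.2, 0.6]
grip_width: 0.0941
```

```bash
python3 -c "
from h import *
st([*V,140],-5)
c=load('s9')
P=np.array([fr(ray(c,[(x+.5)/4-.5+350,(y+.5)/4-.5+230],.012)[:2]*1e3,T,TY) for x,y in((127,357),(237,320),(388,522),(272,568))]);print(P.round(1),P.mean(0))
a=snap('top','t10');b=snap('side','s10')
cv2.imwrite('pics/c13.png',np.hstack([cv2.resize(a['p'][100:280,290:440,::-1],(360,432)),cv2.resize(b['p'][120:300,300:450,::-1],(360,432))]))
"
```

```text
t 19.575 tcp [554.3  -6.8 136.3] yaw [-9.00e+01  5.00e-02 -5.03e+00] F [ 0.5 -0.2  0.6] w 94.1 q [-0.08  0.38  1.59 -0.    1.18 -1.56]
box [ 141.4 -175.5] tray [ -5.  245.3]
turn tool [ 0.   -0.03 -0.05]
shift tool [ 1.2 -3.7 -0.3]
[[-88.3  67.5]
 [-26.7  67.1]
 [-26.5 -69.8]
 [-87.5 -70.5]] [-57.24983921  -1.45004172]
```

View pics/c13.png

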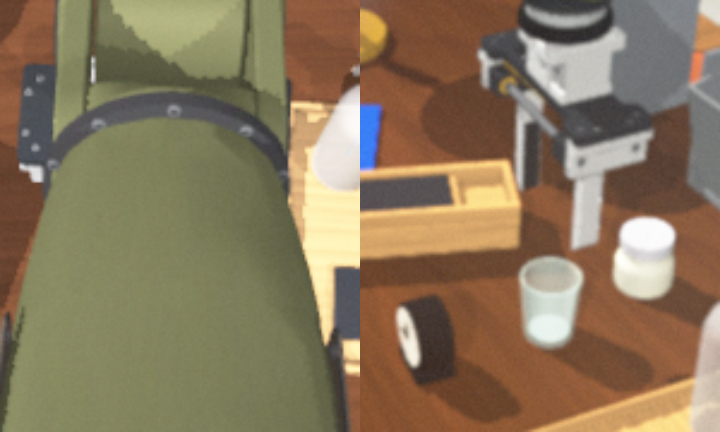

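Call:
step_arm:
  targets:
    - [1.2,15,-0.3,0,0,0]
    - [0,25,0,0,0,0]
    - [0,25,0,0,0,0]
    - [0,22,0,0,0,0]
    - [0,15,0,0,0,0]
    - [0,9,0,0,0,0]
    - [0,0,0,0,0,0]
    - [0,0,0,0,0,0]

```text
time_s: 20.68
ee_pos: [0.5561, -0.0071, 0.0264]
eef_rot: [-1.571, -0.001, -0.085]
force: [-0.7, -0.6, -0.5]
grip_width: 0.094
```

```bash
python3 -c "
from h import *
st([*V,25],-5)
b=snap('side','s11')
cv2.imwrite('pics/c14.png',cv2.resize(b['p'][160:290,310:450,::-1],None,fx=4,fy=4))
"
```

```text
t 20.675 tcp [556.1  -7.1  26.4] yaw [-9.0e+01 -6.0e-02 -4.9e+00] F [-0.7 -0.6 -0.5] w 94.0 q [-0.08  0.52  1.66 -0.    0.96 -1.56]
box [ 143.2 -175.1] tray [ -3.1 245.1]
turn tool [0.   0.1  0.06]
shift tool [-0.6  1.4 -0.1]
```

View pics/c14.png

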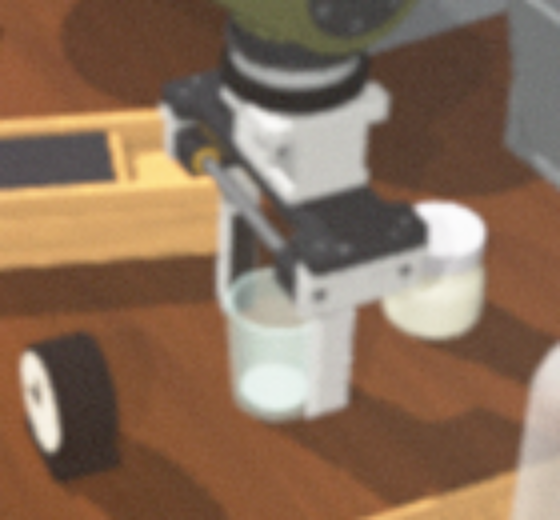

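```bash
python3 -c "
from h import *
c=load('s11')
f=lambda X:((proj(c,np.array(X)/1e3)-[310,160]+.5)*4).round(0)
for X in((556,-54,26),(556,-66.5,26),(556,-7,68),(556,-7,0),(556,40,26)): print(X,f(X))
"
```

```text
(556, -54, 26) [324. 406.]
(556, -66.5, 26) [336. 419.]
(556, -7, 68) [280. 299.]
(556, -7, 0) [275. 393.]
(556, 40, 26) [233. 312.]
```

The projected finger and cup positions match the picture, so I'll close gently.

Call:
step_arm:
  targets:
    - [0,1.4,0,0,0,0]
    - [0,0,0,0,0,0]
    - [0,0,0,0,0,0]
    - [0,0,0,0,0,0]
    - [0,0,0,0,0,0]
    - [0,0,0,0,0,0]
    - [0,0,0,0,0,0]
  gripper: -1
  squeeze: 15

```text
time_s: 21.6
ee_pos: [0.5558, -0.0071, 0.0244]
eef_rot: [-1.571, -0.0, -0.085]
force: [-0.5, 1.1, 1.3]
grip_width: 0.0566
```

Call:
step_arm:
  targets:
    - [0,-3,0,0,0,0]
    - [0,-5,0,0,0,0]
    - [0,-10,0,0,0,0]
    - [0,-20,0,0,0,0]
    - [0,-30,0,0,0,0]
    - [0,-20,0,0,0,0]
    - [0,0,0,0,0,0]
    - [0,0,0,0,0,0]

```text
time_s: 22.6
ee_pos: [0.5553, -0.0071, 0.1117]
eef_rot: [-1.571, 0.001, -0.085]
force: [-0.3, -0.2, -1.7]
grip_width: 0.057
```

```bash
python3 -c "
from h import *
st([*wr((-57.7,-0.5),T,TY),140],-5.3)
b=snap('side','s12')
cv2.imwrite('pics/c15.png',cv2.resize(b['p'][100:290,290:450,::-1],None,fx=3,fy=3))
n=14
o=get_obs();p0=np.array(o['ee_pos'])[:2]*1e3;D=wr((-57.7,-0.5),T,TY)-p0
s=(1-np.cos(np.pi*np.arange(n+1)/n))/2
y=np.radians(-4.9)
for i in range(n):
    d=D*(s[i+1]-s[i]);print(i,np.round([d@[np.cos(y),np.sin(y)],d@[-np.sin(y),np.cos(y)]],1))
"
```

```text
t 22.6 tcp [555.3  -7.1 111.7] yaw [-9.0e+01  5.0e-02 -4.9e+00] F [-0.3 -0.2 -1.7] w 57.0 q [-0.08  0.41  1.61 -0.    1.13 -1.56]
box [ 142.5 -175.4] tray [ -3.9 245.1]
turn tool [ 0.    0.4  -0.05]
shift tool [ -55.5  -28.3 -245.2]
0 [-0.7 -3.1]
1 [-2.  -9.1]
2 [ -3.3 -14.6]
3 [ -4.4 -19.4]
4 [ -5.3 -23.2]
5 [ -5.9 -25.9]
6 [ -6.2 -27.3]
7 [ -6.2 -27.3]
8 [ -5.9 -25.9]
9 [ -5.3 -23.2]
10 [ -4.4 -19.4]
11 [ -3.3 -14.6]
12 [-2.  -9.1]
13 [-0.7 -3.1]
```

View pics/c15.png

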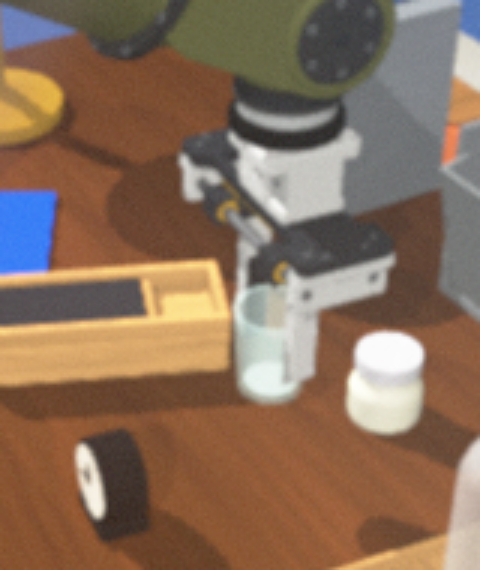

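Call:
step_arm:
  targets:
    - [-0.7,0,-3.1,0,0.4,0]
    - [-2,0,-9.1,0,0,0]
    - [-3.3,0,-14.6,0,0,0]
    - [-4.4,0,-19.4,0,0,0]
    - [-5.3,0,-23.2,0,0,0]
    - [-5.9,0,-25.9,0,0,0]
    - [-6.2,0,-27.3,0,0,0]
    - [-6.2,0,-27.3,0,0,0]

```text
time_s: 23.65
ee_pos: [0.5071, -0.1551, 0.1124]
eef_rot: [-1.571, -0.0, -0.093]
force: [-0.4, -0.6, -1.2]
grip_width: 0.0569
```

Call:
step_arm:
  targets:
    - [-5.9,0,-25.9,0,0,0]
    - [-5.3,0,-23.2,0,0,0]
    - [-4.4,0,-19.4,0,0,0]
    - [-3.3,0,-14.6,0,0,0]
    - [-2,0,-9.1,0,0,0]
    - [-0.7,0,-3.1,0,0,0]
    - [0,0,0,0,0,0]
    - [0,0,0,0,0,0]

```text
time_s: 24.65
ee_pos: [0.4779, -0.2457, 0.1123]
eef_rot: [-1.571, -0.0, -0.092]
force: [-0.3, 0.3, -2.1]
grip_width: 0.0568
```

```bash
python3 -c "
from h import *
st([*wr((-57.7,-0.5),T,TY),60],-5.3)
b=snap('side','s13')
cv2.imwrite('pics/c16.png',cv2.resize(b['p'][200:410,350:540,::-1],None,fx=3,fy=3))
"
```

```text
t 24.65 tcp [ 477.9 -245.7  112.3] yaw [-90.    -0.    -5.26] F [-0.3  0.3 -2.1] w 56.8 q [-0.54  0.37  1.66  0.    1.11 -2.02]
box [ 163.1 -425.4] tray [-58.9   0.3]
turn tool [-0.    0.04  0.  ]
shift tool [ 1.2 52.3 -0.8]
```

View pics/c16.png

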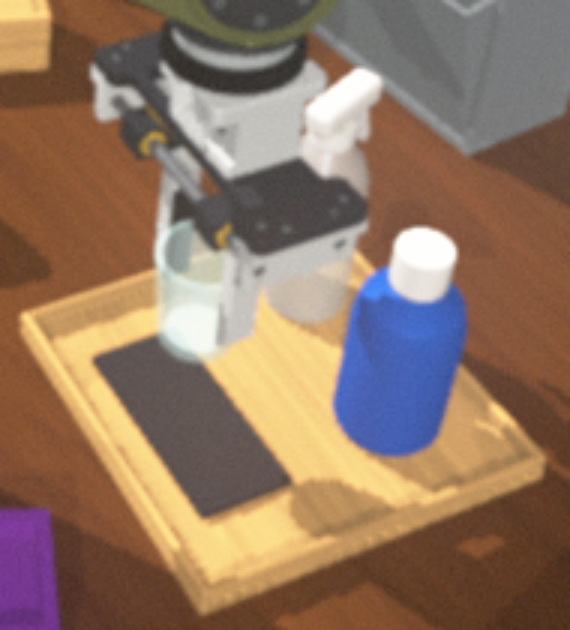

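Call:
step_arm:
  targets:
    - [1.2,8,-0.8,0,0,0]
    - [0,16,0,0,0,0]
    - [0,18,0,0,0,0]
    - [0,14,0,0,0,0]
    - [0,9,0,0,0,0]
    - [0,5,0,0,0,0]
    - [0,0,0,0,0,0]
    - [0,0,0,0,0,0]

```text
time_s: 25.7
ee_pos: [0.4791, -0.2472, 0.0428]
eef_rot: [-1.571, -0.001, -0.092]
force: [1.0, -0.3, -1.0]
grip_width: 0.0566
```

```bash
python3 -c "
from h import *
st([*wr((-57.7,-0.5),T,TY),36.5],-5.3)
b=snap('side','s14')
cv2.imwrite('pics/c17.png',cv2.resize(b['p'][200:410,350:540,::-1],None,fx=3,fy=3))
"
```

```text
t 25.7 tcp [ 479.1 -247.2   42.8] yaw [-9.002e+01 -4.000e-02 -5.290e+00] F [ 1.  -0.3 -1. ] w 56.6 q [-0.54  0.47  1.7  -0.    0.97 -2.02]
box [ 164.8 -426.3] tray [-57.6  -1. ]
turn tool [0.02 0.01 0.04]
shift tool [-0.1  6.3  0.5]
```

View pics/c17.png

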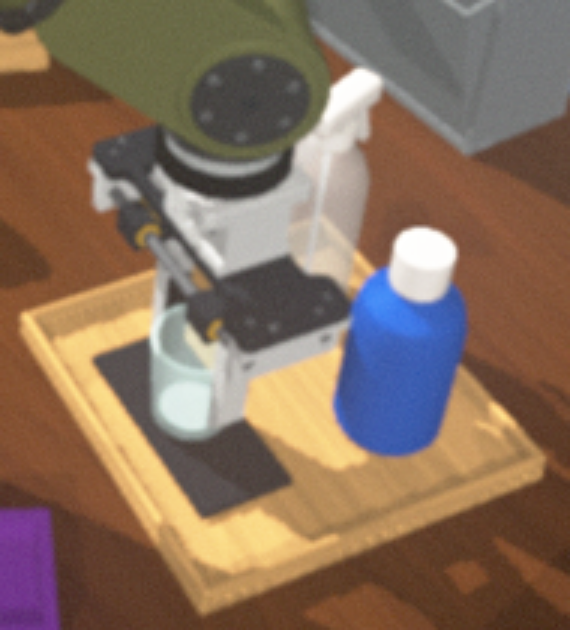

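```bash
python3 -c "
from h import *
c=load('s14')
f=lambda X:((proj(c,np.array(X)/1e3)-[350,200]+.5)*3).round(0)
print(f((479.1,-247.2,18.4)),f((479.1,-247.2,86.4)))"
```

```text
[190. 411.] [199. 336.]
```

Call:
step_arm:
  targets:
    - [0,3,0.5,0,0,0]
    - [0,1.5,0,0,0,0]
    - [0,1,0,0,0,0]
    - [0,0.5,0,0,0,0]
    - [0,0,0,0,0,0]

```text
time_s: 26.38
ee_pos: [0.479, -0.2466, 0.0364]
eef_rot: [-1.571, -0.0, -0.092]
force: [0.6, 1.3, -0.5]
grip_width: 0.0564
```

Call:
step_arm:
  targets:
    - [0,0.4,0,0,0,0]
    - [0,0,0,0,0,0]

```text
time_s: 26.62
ee_pos: [0.4792, -0.2466, 0.0363]
eef_rot: [-1.571, -0.001, -0.092]
force: [-1.2, 2.7, 4.5]
grip_width: 0.0569
```

Call:
step_arm:
  targets:
    - [0,0,0,0,0,0]
    - [0,0,0,0,0,0]
    - [0,0,0,0,0,0]
    - [0,0,0,0,0,0]
    - [0,0,0,0,0,0]
  gripper: 0.6

```text
time_s: 27.25
ee_pos: [0.4789, -0.2466, 0.0359]
eef_rot: [-1.571, 0.0, -0.092]
force: [-0.5, 0.0, 0.6]
grip_width: 0.0754
```

```bash
python3 -c "
from h import *
st()
b=snap('side','s15')
cv2.imwrite('pics/c18.png',cv2.resize(b['p'][200:410,350:540,::-1],None,fx=3,fy=3))
"
```

```text
t 27.25 tcp [ 478.9 -246.6   35.9] yaw [-9.0e+01  1.0e-02 -5.3e+00] F [-0.5  0.   0.6] w 75.4 q [-0.54  0.48  1.71 -0.    0.96 -2.02]
box [ 164.3 -425.8] tray [-57.9  -0.4]
```

View pics/c18.png

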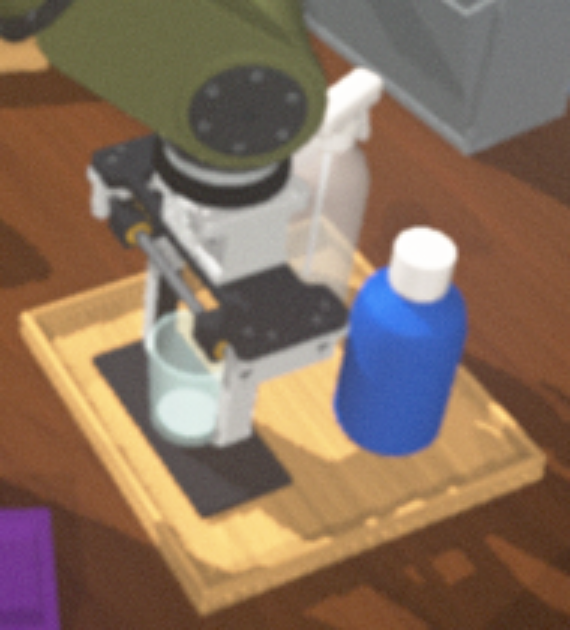

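Call:
step_arm:
  targets:
    - [0,-5,0,0,0,0]
    - [0,-15,0,0,0,0]
    - [0,-30,0,0,0,0]
    - [0,-35,0,0,0,0]
    - [0,-35,0,0,0,0]
    - [0,-25,0,0,0,0]
    - [0,0,0,0,0,0]

```text
time_s: 28.18
ee_pos: [0.4796, -0.2469, 0.1835]
eef_rot: [-1.573, -0.004, -0.092]
force: [-0.8, -0.0, -0.5]
grip_width: 0.075
```

Call:
step_arm:
  targets:
    - [-3,0,10,0,0,0]
    - [-6,0,25,0,0,0]
    - [-8,0,40,0,0,0]
    - [-8,0,45,0,0,0]
    - [-8,0,45,0,0,0]
    - [-8,0,45,0,0,0]
    - [-8,0,40,0,0,0]
    - [-6,0,25,0,0,0]
    - [-3,0,10,0,0,0]
    - [0,0,0,0,0,0]

```text
time_s: 29.42
ee_pos: [0.4471, 0.0428, 0.1805]
eef_rot: [-1.571, 0.001, -0.092]
force: [-0.0, 0.0, -0.8]
grip_width: 0.0756
```

```bash
python3 -c "
from h import *
st()
a=snap('top','t16');b=snap('side','s16')
cv2.imwrite('pics/c19.png',np.hstack([cv2.resize(a['p'][125:270,395:535,::-1],(400,414)),cv2.resize(b['p'][240:410,350:540,::-1],(400,358+56))]))
"
```

```text
t 29.425 tcp [447.1  42.8 180.5] yaw [-9.001e+01  5.000e-02 -5.240e+00] F [-0.   0.  -0.8] w 75.6 q [ 0.01  0.1   1.82 -0.    1.22 -1.47]
box [  23.4 -171.2] tray [-116.3  284.7]
```

View pics/c19.png

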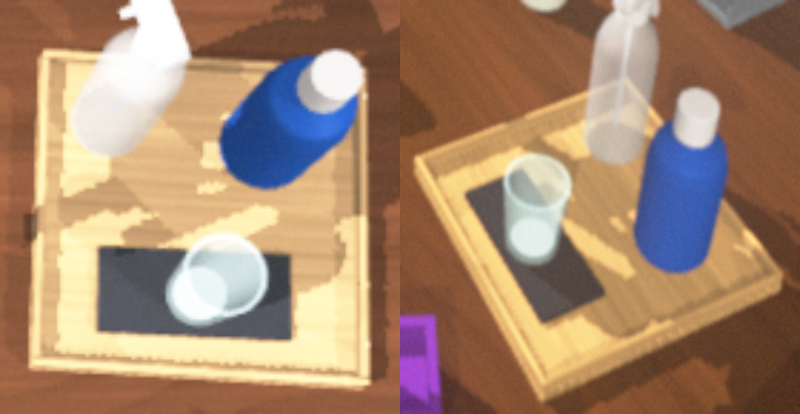

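View pics/s16.png

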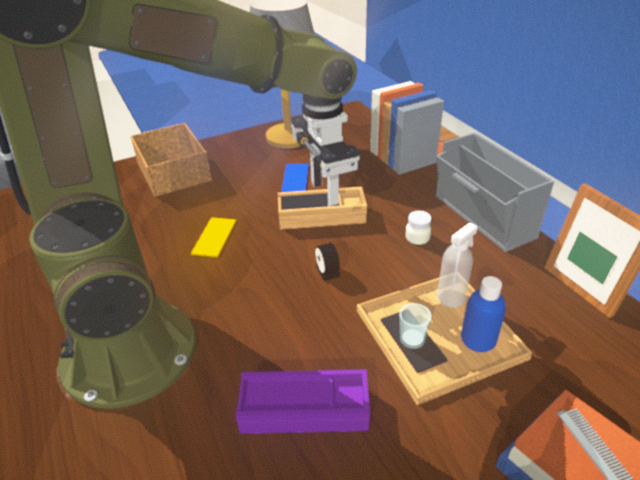

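View pics/t16.png

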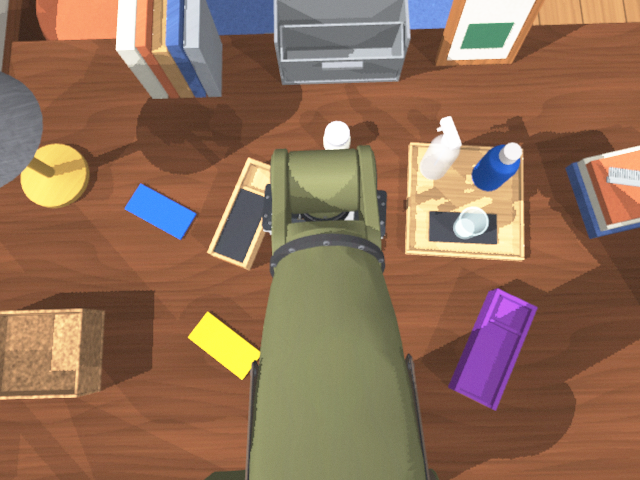

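```bash
python3 -c "
from h import *
c=load('t16')
g=lambda x,y,z:fr(ray(c,[(x+.5)/2.857-.5+395,(y+.5)/2.855-.5+125],z)[:2]*1e3,T,TY).round(1)
print('rim',g(226,274,.080),'foot',g(197,296,.012))
P=[g(x,y,.012) for x,y in((98,246),(291,256),(290,340),(98,331))];print(P,np.mean(P,0))
for n in('clock','jar','bottles'):pass
a=load('s0')['p'].astype(int);b=load('s16')['p'].astype(int);d=np.abs(a-b).sum(2)
for n,(x,y,X,Y) in dict(clock=(310,238,345,282),jar=(402,208,435,246),spray=(438,225,478,280),blue=(470,300,505,352)).items(): print(n,d[y:Y,x:X].mean().round(1))
st()
"
```

```text
rim [-58.4  -0.3] foot [-59.    0.4]
[array([-26.,  73.]), array([-24.8, -67.5]), array([-87.4, -66.7]), array([-89.4,  71.5])] [-56.9     2.575]
clock 42.9
jar 15.5
spray 15.6
blue 27.0
t 29.525 tcp [447.4  42.  180.7] yaw [-9.001e+01  2.000e-02 -5.320e+00] F [-0.1  0.5  0.6] w 75.2 q [ 0.01  0.1   1.82 -0.    1.22 -1.47]
box [  24.  -171.7] tray [-115.9  284. ]
```

```bash
python3 -c "
from h import *
a=load('s0')['p'][230:290,300:350,::-1];b=load('s16')['p'][230:290,300:350,::-1]
cv2.imwrite('pics/c20.png',cv2.resize(np.hstack([a,b]),None,fx=6,fy=6))"
```

```text
(no output)
```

View pics/c20.png

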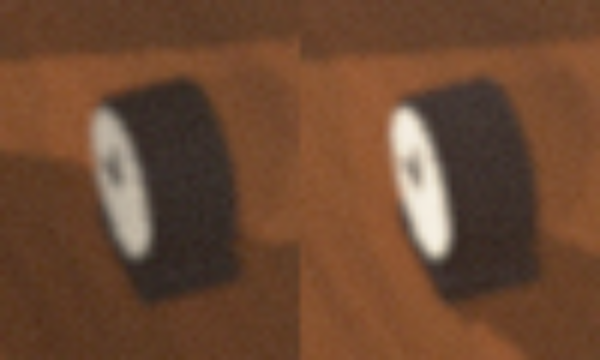

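The clock hasn't moved; only the lighting on it changed. I'll hand in.

```bash
python3 -c "
from h import *
print(job.hand_in())"
```

```text
the job is handed in; nothing more can be done
None
```

I handed the job in at about 29.5 s. The top slate lies flat in the tray's front half with the votive standing on it, and the arm is clear of everything.

- **Slate:** I pushed it out to a 50 mm overhang, still flat. I then gripped the overhanging end across its 64 mm width, because a grip on its thin faces would have left a finger underneath when laying it down. It came up level and went down softly.
- **Votive:** I set it down on the slate with about 4 N of contact and released it. It stayed upright.

**Last checks:**
- **Slate position:** the side view put its centre at tray (-57, -1.5) mm, the top view at (-57, +2.6) mm. The views disagree by about 4 mm left to right, since the cup's corner readings are coarse. Its edges are square with the tray to within about 1°.
- **Votive position:** its rim is at tray (-58, 0) mm and its foot at (-59, 0) mm, so it is upright and within 2–3 mm of the slate's centre.
- **Everything else:** the two lower slates are still in the box. The jar and both bottles look unmoved in the pictures. The clock's before/after picture difference was high (43), but an enlarged crop showed only changed lighting, not movement.

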